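# Close the bench caliper on the stepped shaft

## Robot

A 6-joint arm with a two-finger parallel gripper is mounted at the origin on the work surface; the furniture and walls round the work are solid. World frame = base frame: x ahead of the robot, y to its left, z up, the work surface at z = 0. Lengths are in m, angles in degrees, forces in N, time in s.
With the tool pointing down it reaches from about 0.375 to 0.975 m from the base axis. Payload 3.8 kg.
Tool frame: the origin (TCP) lies between the finger pads; the fingertips stand 11 mm ahead of it and the grasp point (between the pads) lies 8 mm behind it (ctrl.tips_ahead is the distance from the TCP to the fingertips, in m); x points along the fingers, y is the direction in which the jaws open and shut, and the axes are right-handed (so a half turn about x gives the same grasp; the last joint's range is limited). The gripper opens to 88 mm and grips with 3 to 60 N. Pads are 18 mm wide; open, the fingers measure 123 mm over their backs; the gripper's body (75 mm by 187 mm) begins 45 mm behind the grasp point.
Start: joints at [-79.12, 15.12, 91.902, -0, 72.978, -2.114], TCP at [0.152, -0.658, 0.25] pointing down, gripper open.
Joint ranges: [-150.88, 150.88], [-54.13, 125.18], [17.81, 147.31], [-75.09, 255.09], [0, 152.58], [-146.25, 146.25]. Speed limits (degrees/s): [147.25, 147.25, 180, 180, 180, 180].

## Interface

Orientations are given as a 3x3 rotation matrix whose columns are the frame's x, y, z axes.
In Python, from plant import readout, cams, order, ctrl gives the robot as it stands.
- The arm moves only by the tool drive_tool, never from a script. Its argument "motion" is a list of rows, each a list of 2 entries, a list of its own where there are three numbers: the shift along the tool's x, y, z in m, then the turn about the tool's x in rad. A call has 1 to 12 rows; each row shifts and turns the commanded pose from where the row before left it, along the tool's axes as they then stand; what a row does not reach is not made up. A row lasts 1/12 s, in which the tool goes at most 41.7 mm and 7.16 degrees, less where a joint would pass 70% of its speed; a pose out of reach is approached as far as the arm can. A call with a gripper value outside its range is refused whole. "claw" is the closure, from -1 (fully open) to 1 (shut), set as the call begins (left out, the last holds). The fingers move at their own pace and stop on an object; the grip force is fixed at half the most. Time passes only in rows, so rows that do not move let the fingers close. It gives the time, the measured TCP pose, the force and the opening at its end, in the units of the state.
- readout.get_obs(): the state, without advancing time (a new reading comes with each control period).
- cams.grab_frame(name): name is "side" or "top" or "wrist"; returns the picture (400x640x3 uint8, red, green, blue); there is no depth.
- cams.calibration(name): a dict with "camera_matrix" (3x3 intrinsics, pixels), "k1" (the pictures are not rectified: a ray, as slopes to the right and down, at radius r is drawn at 1 + k1 r^2 times it, then the intrinsics apply), "camera_from_world" (4x4, takes a point from world to camera coordinates). Camera axes: x right, y up, looking along -z (the intrinsics and any distortion apply to the point x, -y, -z); pixel columns grow to the right and rows downward; lengths in m; the calibration is good to about 2 mm. A picture is of the moment at which its call begins: read the wrist's pose just before it. calibration takes no time and is no camera call; for the wrist camera it gives the pose at the moment of the call.
- order.finish_job(): hands the job in, once; it reports no verdict.
The state is a dict: "time": time; "joint_positions": joint angles; "joint_vel": joint speeds; "effort": joint torques, N m; "position": TCP position; "tcp_rot": TCP orientation; "contact_force": force on the tool from outside, world axes, zero at the start; "ft_torque": the same for the moment, N m; "grip_width": finger opening in m.
Only numpy, scipy, OpenCV 4.12 (cv2) and the standard library are available. Lean on these libraries where they do the work, as an engineer would, in place of code of your own. Each camera call takes 0.05 s, during which the arm holds its last target. There are 200 camera calls.

## Task

Measure the stepped shaft in the bench caliper: stand it upright, wide end down, on the caliper's bed between the jaws, then slide the moving jaw along until it closes on the wide step and, through the shaft, presses the spring-loaded anvil in by about 7 mm, never as far as its stop. Let go and leave the shaft standing clamped between jaw and anvil.

Things in the scene. Friction and masses are not known exactly. Their poses are not given: they have to be found in the camera images.
- stepped_shaft: loose turned aluminium shaft standing on its wide end: wide step 40 mm diameter, 30 mm tall; above it a slim step 24 mm diameter, 45 mm tall; 75 mm in all, about 0.17 kg. Origin: centre of the underside; z up. Not wanted: a plain pin of the same metal and height (one diameter, 30 mm, all the way up) and a black cable connector standing near it.
- caliper: bench caliper fixed to the bench: flat bed 80 mm (x) by 264 mm (y), top 12 mm above the bench. Origin: centre of the bed's underside, z up; y runs along the bed from moving jaw to anvil. Jaw and anvil have flat faces 50 mm wide (x -25 to 25 mm), 14 to 42 mm above the bench. Anvil face at rest: y = 75 mm; jaw face: y = -45 mm + joint jaw. Grey anvil housing, 45 mm high, at the +y end.
- jaw_post (a point): centre of the top of the upright round post on the moving jaw's dark carriage, the place to hold or push the jaw: 20 mm diameter, free from 42 to 87 mm above the bench. It is 55 mm behind the jaw face, at x = 0, y = -100 mm + joint jaw in the caliper's frame; axes as the caliper's. The carriage is 66 mm wide and 39 mm high.
- jaw (a joint): travel of the moving jaw towards the anvil in m: 0 = fully open (120 mm between the faces), at most 0.115; starts between 0 and 0.025. Slides with about 7 N of friction and stays where it is left. With the wide step against the resting anvil the jaw meets the shaft at 0.080; each further mm presses the anvil in by 1 mm.
- anvil (a joint): how far the spring-loaded anvil is pressed in, in m, away from the moving jaw: 0 at rest, stop at 0.016. The spring pushes back with 2.5 N at rest and 0.15 N more for each mm. The anvil's round stem, 12 mm thick, comes out of the back of the housing as it is pressed.
Not all that is in view belongs to the job. Leave any orange or red look-alike of the stepped_shaft alone.

How it is judged:
By the outcome, as a careful person would: the job done as asked, in the order asked, and still so for the second after the job is handed in, with the robot touching nothing.
It also fails if it takes over 58 s, if anything falls off the work surface, if the arm or the gripper's body presses on something with over 40 N, if the wrist force passes 120 N, or if a joint passes its speed limit or range.

## Working session

There is one attempt and no reset: what is moved stays moved. The work goes in short steps, Python scripts to look and compute and a tool call to move; the robot and the scene stay as the last step left them, time stands still between calls to the robot, and variables do not carry over. Pictures are saved under pics/ and viewed, about 8 in all and at most 12, crops included, and the job is handed in when it is done.

Besides the shell and the picture viewer there is one more tool, called after "Request:" by a JSON object that holds its "fn" and its "kwargs". drive_tool: Moves the arm, as the interface text tells. Its arguments: {"type":"object","properties":{"motion":{"type":"array"},"claw":{"type":"number"}},"required":["motion"]}

```bash
mkdir -p pics; cat > h.py <<'E'
import numpy as np, cv2
from plant import readout, cams, order, ctrl
def grab(n):
    c=cams.calibration(n); return cams.grab_frame(n),c
def ray(c,u,v):
    K=np.array(c["camera_matrix"]);k=c["k1"]
    d=np.array([(u-K[0,2])/K[0,0],(v-K[1,2])/K[1,1]]);s=d.copy()
    for _ in range(20): s=d/(1+k*(s@s))
    T=np.array(c["camera_from_world"]);R=T[:3,:3]
    return -R.T@T[:3,3], R.T@np.array([s[0],-s[1],-1])
def onz(c,u,v,z):
    o,d=ray(c,u,v); return o+d*(z-o[2])/d[2]
def proj(c,p):
    T=np.array(c["camera_from_world"]);q=T[:3,:3]@np.array(p)+T[:3,3]
    s=np.array([q[0],-q[1]])/-q[2]; s=s*(1+c["k1"]*(s@s));K=np.array(c["camera_matrix"])
    return K[:2,:2]@s+K[:2,2]
def save(n,im): cv2.imwrite("pics/"+n,cv2.cvtColor(im,cv2.COLOR_RGB2BGR))
E
python3 - <<'E'
from h import *
o=readout.get_obs();print(o["time"],o["position"],o["tcp_rot"],o["grip_width"],ctrl.tips_ahead)
a,ca=grab("top");b,cb=grab("side")
np.save("top.npy",a);np.save("side.npy",b)
save("top0.png",a);save("side0.png",b)
for c in(ca,cb):print(np.round(ray(c,320,200),3).tolist(),c["k1"])
E
```

```text
0.0 [ 0.15163885 -0.65705088  0.24841687] [[-4.24829811e-04  2.24888981e-01 -9.74384301e-01]
 [ 2.14893541e-03 -9.74381934e-01 -2.24889372e-01]
 [-9.99997601e-01 -2.18942864e-03 -6.93254030e-05]] 0.08810470250847036 0.011
[[0.253, 0.002, 0.905], [0.212, 0.048, -0.976]] 0.012698204232402113
[[0.119, 0.686, 0.483], [0.361, -0.794, -0.489]] -0.06788153380249831
```

View pics/top0.png

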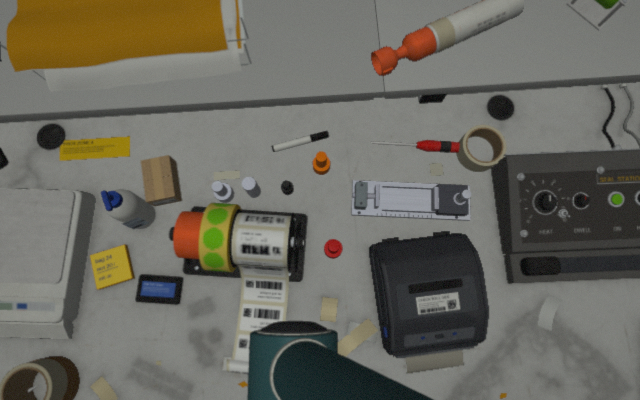

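View pics/side0.png

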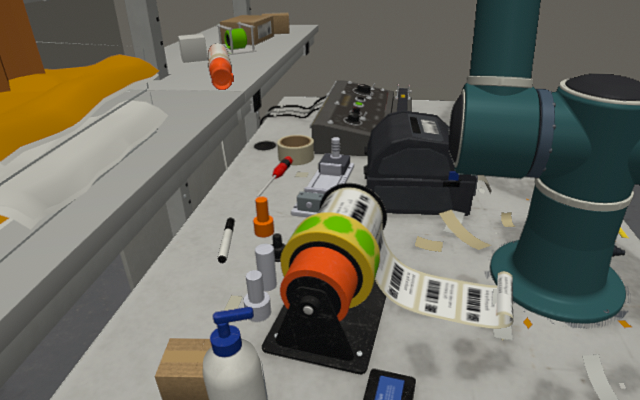

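Top view candidates: (221,190) is a grey part with a wide base and slim top, (249,185) is a grey plain cylinder, (287,187) is the black connector, and (321,160) orange and (333,248) red are look-alikes. The one at (221,190) fits, being grey and stepped. In the side view it is at (257,297), with the plain pin at (265,267). The caliper is at (352–470, 180–220) in the top view, with the jaw post on the right at (465,198) and the anvil housing on the left. I'll confirm both in one crop.

```bash
python3 - <<'E'
from h import *
a=np.load("top.npy");c=cams.calibration("top")
A=cv2.resize(a[160:230,195:315],None,fx=6,fy=6,interpolation=cv2.INTER_CUBIC)[:300]
B=cv2.resize(a[170:225,345:478],None,fx=6,fy=6,interpolation=cv2.INTER_CUBIC)[:300]
w=800;im=np.zeros((600,w,3),np.uint8);im[:A.shape[0],:A.shape[1]]=A[:, :w];im[300:300+B.shape[0],:min(w,B.shape[1])]=B[:, :w]
save("crop1.png",im)
g=cv2.cvtColor(a,cv2.COLOR_RGB2HSV)
print(a[184:200,205:240:2].mean(2).astype(int))
for n,u,v,z in[("shaft",221,190,.0),("pin",249,185,.075),("post",465,198,.087),("h",362,195,.045)]:print(n,onz(c,u,v,z).round(3))
E
```

```text
[[126 126 129 134 156 155 156 155 146 127 158 148 129 127 127 126 129 130]
 [128 130 132 139 155 152 156 155 149  93 152 157 135 128 126 128 130 129]
 [128 130 130 138 154 155 153 154 152  74 125 157 146 123 125 129 127 130]
 [127 129 130 137 154 155 157 156 147  69  88 157 149 107 126 131 129 132]
 [127 132 128 131 154 155 156 157 137  63  67 137 156  89 121 127 131 129]
 [128 128 128 122 149 156 155 154 109  58  60 115 161  97 113 128 132 130]
 [128 129 127 127 130 152 152 140  73  61  61 110 156 100 103 127 129 128]
 [130 128 128 126 126 111 115  81  62  59  62 104 153  98  86 126 128 130]
 [128 130 129 131 135 113  77  64  65  58  61 114 155  92  76 125 128 132]
 [127 129 129 130 137 146  86  67  63  58  65 137 156  84  71 125 129 129]
 [127 126 132 130 133 155 123  71  66  63  85 151 151  70  80 127 128 129]
 [128 129 128 128 130 151 146  97  73  73 122 157 137  63  80 126 126 129]
 [128 128 129 128 127 141 153 145 115 118 150 155 115  64  81 127 130 127]
 [125 129 130 130 124 121 151 152 152 151 159 143  72  62  94 128 129 127]
 [127 126 126 126 125 120 144 153 156 152 150 107  65  66 115 126 128 126]
 [123 122 123 122 124 125 115 134 147 144 104  70  64  79 124 130 124 126]]
shaft [0.43  0.271 0.   ]
pin [0.437 0.194 0.075]
post [ 0.491 -0.248  0.087]
h [ 0.468 -0.043  0.045]
```

View pics/crop1.png

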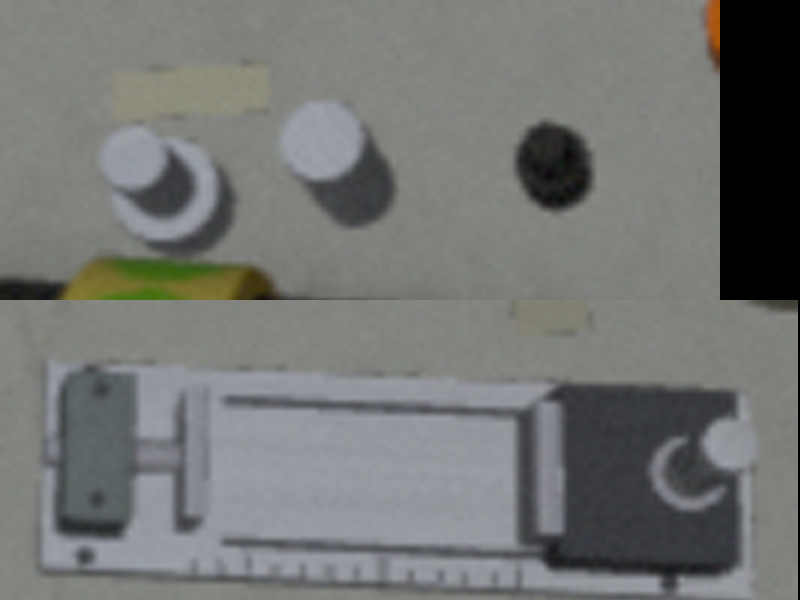

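The crop confirms it: the stepped shaft has its top at (217.2,186.2) and its step ring at (222.5,191.7). The plain pin top is at (248.7,183) and the connector at (287,187). The caliper bed corners are about (352.8,180), (470,185.3), (351.7,215) and (470.3,219.7), and the post top is at (466.5,194).

```bash
python3 - <<'E'
from h import *
c=cams.calibration("top")
f=lambda n,u,v,z:print(n,(lambda p:p)(onz(c,u,v,z)).round(4))
f("shaft top",217.2,186.2,.075);f("ring",222.5,191.7,.03);f("pin",248.7,183.5,.075);f("conn",287,187,.03)
P=[onz(c,u,v,.012) for u,v in[(352.8,180),(470,185.3),(470.3,219.7),(351.7,215)]]
print(np.round(P,4).tolist());m=np.mean(P,0);e=(P[0]+P[3]-P[1]-P[2]);print("ctr",m.round(4),"yaw of +y",np.degrees(np.arctan2(e[1],e[0])),np.linalg.norm(P[0]-P[1]),np.linalg.norm(P[0]-P[3]))
f("post",466.5,194,.087);f("jawface top",345+533/6,170+170/6,.042);f("anvilface top",345+208/6,170+150/6,.042)
f("tape roll top",205,235,.1)
f("printer",430,240,.1)
# reach/obstacles: roll left edge
b=np.load("side.npy");cs=cams.calibration("side")
for p in[(.44,.265,.0),(.44,.265,.075)]:print(proj(cs,p))
E
```

```text
shaft top [0.4216 0.2582 0.075 ]
ring [0.4209 0.2577 0.03  ]
pin [0.4397 0.1953 0.075 ]
conn [0.4582 0.1215 0.03  ]
[[0.5066, -0.018, 0.012], [0.5446, -0.2788, 0.012], [0.4667, -0.2886, 0.012], [0.4272, -0.0297, 0.012]]
ctr [ 0.4863 -0.1538  0.012 ] yaw of +y 98.48595109419308 0.26351029903806167 0.08024469717931737
post [ 0.5004 -0.2504  0.087 ]
jawface top [ 0.491  -0.1962  0.042 ]
anvilface top [ 0.4761 -0.0803  0.042 ]
tape roll top [0.3157 0.2498 0.1   ]
printer [ 0.3901 -0.1868  0.1   ]
[246.16701565 310.85964008]
[240.8670229  272.59555215]
```

```bash
python3 - <<'E'
from h import *
c=cams.calibration("top");s=cams.calibration("side")
def ony(c,u,v,y):
    o,d=ray(c,u,v);return (o+d*(y-o[1])/d[1]).round(3)
for y in(.2,.25,.3):print("yellow top side",ony(s,335,212,y),"left edge",ony(s,282,255,y))
for z in(.05,.07,.1,.13):print(z,"roll up edge",onz(c,215,203,z).round(3),"low",onz(c,215,272,z).round(3),"orange left",onz(c,175,235,z).round(3),"stand R",onz(c,305,212,z).round(3),"printer edge",onz(c,430,235,z).round(3),"box",onz(c,180,190,z).round(3),"bottle",onz(c,150,215,z).round(3))
print("label",onz(c,265,212,.08),onz(c,265,212,.05))
# printer top in side view
for y in(-.1,-.2):print("printer top",ony(s,405,113,y))
E
```

```text
yellow top side [0.318 0.2   0.17 ] left edge [0.407 0.2   0.072]
yellow top side [0.297 0.25  0.202] left edge [0.377 0.25  0.114]
yellow top side [0.277 0.3   0.234] left edge [0.347 0.3   0.157]
0.05 roll up edge [0.39  0.262 0.05 ] low [0.249 0.226 0.05 ] orange left [0.308 0.326 0.05 ] stand R [0.407 0.07  0.05 ] printer edge [ 0.409 -0.197  0.05 ] box [0.403 0.342 0.05 ] bottle [0.339 0.389 0.05 ]
0.07 roll up edge [0.387 0.255 0.07 ] low [0.25  0.221 0.07 ] orange left [0.307 0.319 0.07 ] stand R [0.404 0.068 0.07 ] printer edge [ 0.405 -0.192  0.07 ] box [0.4   0.334 0.07 ] bottle [0.337 0.38  0.07 ]
0.1 roll up edge [0.382 0.246 0.1  ] low [0.25  0.213 0.1  ] orange left [0.305 0.307 0.1  ] stand R [0.398 0.066 0.1  ] printer edge [ 0.4   -0.185  0.1  ] box [0.395 0.322 0.1  ] bottle [0.334 0.366 0.1  ]
0.13 roll up edge [0.377 0.237 0.13 ] low [0.25  0.205 0.13 ] orange left [0.303 0.296 0.13 ] stand R [0.393 0.064 0.13 ] printer edge [ 0.394 -0.178  0.13 ] box [0.389 0.31  0.13 ] bottle [0.331 0.353 0.13 ]
label [0.38630304 0.14780511 0.08      ] [0.39115708 0.15311979 0.05      ]
printer top [ 0.3  -0.1   0.22]
printer top [ 0.323 -0.2    0.186]
```

```bash
python3 - <<'E'
from h import *
c=cams.calibration("top");s=cams.calibration("side")
def tri(a,b):
    o1,d1=ray(c,*a);o2,d2=ray(s,*b);t=np.linalg.lstsq(np.c_[d1,-d2],o2-o1,rcond=None)[0]
    p,q=o1+t[0]*d1,o2+t[1]*d2;return ((p+q)/2).round(3),np.linalg.norm(p-q).round(3)
print("box",tri((173,157),(172,338)));print("spout",tri((121,205),(249,312)));print("shaft top",tri((217.2,186.2),(254,274)))
print("yellow",tri((222,203),(283,255)))
a=np.load("top.npy");b=np.load("side.npy")
A=cv2.resize(a[130:260,90:290],None,fx=4,fy=4,interpolation=cv2.INTER_CUBIC)[:,:400*2]
save("crop2.png",A[:520])
E
```

```text
box (array([0.477, 0.382, 0.038]), np.float64(0.004))
spout (array([0.335, 0.399, 0.154]), np.float64(0.002))
shaft top (array([0.422, 0.259, 0.073]), np.float64(0.0))
yellow (array([0.385, 0.233, 0.1  ]), np.float64(0.001))
```

Request:
{"fn": "drive_tool", "kwargs": {"motion": [[[0,0,0],0],[[0,-0.04,-0.003],0],[[0,-0.041,-0.003],0],[[0,-0.041,-0.003],0],[[0,-0.041,-0.003],0],[[0,-0.041,-0.003],0],[[0,-0.041,-0.003],0],[[0,-0.041,-0.003],0],[[0,-0.041,-0.003],0],[[0,-0.041,-0.003],0],[[0,-0.041,-0.003],0],[[0,-0.041,-0.003],0]], "claw": 0.1}}

```text
time: 1.1
position: [0.0823, -0.2098, 0.249]
tcp_rot: [[-0.0, 0.224, -0.974], [0.001, -0.974, -0.224], [-1.0, -0.001, -0.0]]
contact_force: [-0.1, 0.5, 1.3]
grip_width: 0.0397
```

Request:
{"fn": "drive_tool", "kwargs": {"motion": [[[0,0,-0.03],0],[[0,0,-0.041],0],[[0,0,-0.041],0],[[0,0,-0.041],0],[[0,0,-0.041],0],[[0,0,-0.041],0],[[0,0,-0.041],0],[[0,0,-0.041],0],[[0,0,-0.041],0],[[0,-0.02,-0.03],0],[[0,0,0],0]]}}

```text
time: 2.02
position: [0.4563, -0.1029, 0.2494]
tcp_rot: [[0.001, 0.229, -0.973], [0.002, -0.973, -0.229], [-1.0, -0.002, -0.002]]
contact_force: [0.1, -0.4, 0.5]
grip_width: 0.0395
```

```bash
cat >> h.py <<'E'
def delta(p):
    o=readout.get_obs();R=np.array(o["tcp_rot"]);return (R.T@(np.array(p)-o["position"])).round(4)
E
python3 - <<'E'
from h import *
o=readout.get_obs();print(o["time"],o["position"],o["joint_positions"],delta([.427,.258,.25]))
E
```

```text
2.0167 [ 0.45633207 -0.10287266  0.24944422] [-15.86156814  -7.8362743  116.26326392   0.15889415  71.54621066
  60.85985682] [ 3.00e-04 -3.58e-01 -5.40e-02]
```

Request:
{"fn": "drive_tool", "kwargs": {"motion": [[[0,-0.03,-0.006],0],[[0,-0.038,-0.006],0],[[0,-0.038,-0.006],0],[[0,-0.038,-0.006],0],[[0,-0.038,-0.006],0],[[0,-0.038,-0.006],0],[[0,-0.038,-0.006],0],[[0,-0.038,-0.006],0],[[0,-0.038,-0.006],0],[[0,-0.024,0],0],[[0,0,0],0],[[0,0,0],0]]}}

```text
time: 3.02
position: [0.4238, 0.255, 0.2495]
tcp_rot: [[-0.001, 0.228, -0.974], [-0.001, -0.974, -0.228], [-1.0, 0.001, 0.001]]
contact_force: [0.2, 1.1, -1.2]
grip_width: 0.0395
```

```bash
python3 - <<'E'
from h import *
a,c=grab("wrist");o=readout.get_obs();print(o["time"],o["position"],o["joint_positions"][5],delta([.427,.258,.25]))
np.save("w1.npy",a);save("w1.png",a)
print(proj(c,[.4215,.258,.075]),proj(c,[.4215,.258,.0]),proj(c,[.44,.195,.075]))
E
```

```text
3.0667 [0.42406873 0.25407653 0.24946405] 105.01746425289703 [-0.0005 -0.0032 -0.0037]
[317.79955336 191.49732479] [318.32595498 175.95329435] [384.13971673 187.89800116]
```

View pics/w1.png

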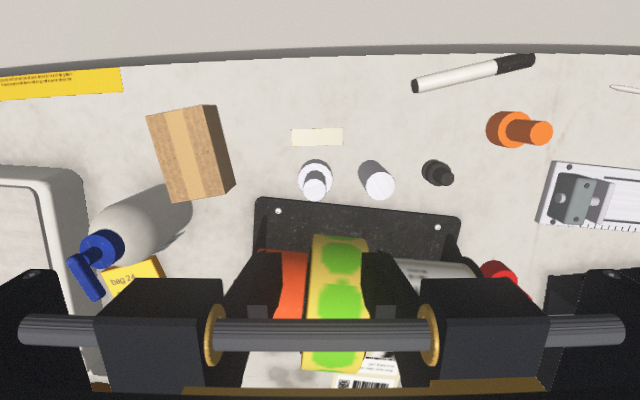

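The wrist view shows the shaft's slim top at about (314.5,188.5) and its wide ring at (315,179). The pin is at (379,186) and the connector at (438,173). The roll lies below the shaft in the picture, on the −x side.

```bash
python3 - <<'E'
from h import *
c=cams.calibration("wrist")
a=np.load("w1.npy").astype(int)
m=((a.min(2)>222)).astype(np.uint8)
m[:160]=0;m[206:]=0;m[:,:290]=0;m[:,410:]=0
n,l,st,ce=cv2.connectedComponentsWithStats(m)
for i in range(1,n):
    if st[i,4]>80:print(st[i],ce[i])
print(onz(c,314.5,188.5,.075),onz(c,315,179,.03),onz(c,379,186,.075))
print(delta([.428,.258,.25]))
E
```

```text
[298 163  35  38 737] [314.43012212 182.17503392]
[366 172  29  28 630] [380.1031746  185.75873016]
[0.42403712 0.26094428 0.075     ] [0.42372371 0.26113295 0.03      ] [0.44088603 0.19956004 0.075     ]
[-0.0005 -0.0029 -0.0047]
```

Request:
{"fn": "drive_tool", "kwargs": {"motion": [[[0.01,-0.005,-0.005],0],[[0.025,0,0],0],[[0.025,0,0],0],[[0.025,0,0],0],[[0.025,0,0],0],[[0.02,0,0],0],[[0.02,0,0],0],[[0.015,0,0],0],[[0.015,0,0],0],[[0.01,0,0],0],[[0.006,0,0],0],[[0,0,0],0]]}}

```text
time: 4.07
position: [0.4275, 0.2593, 0.0522]
tcp_rot: [[-0.003, 0.223, -0.975], [-0.001, -0.975, -0.223], [-1.0, 0.001, 0.003]]
contact_force: [-1.6, -0.4, -0.8]
grip_width: 0.0393
```

Request:
{"fn": "drive_tool", "kwargs": {"motion": [[[0,0,0],0],[[0,0,0],0],[[0,0,0],0],[[0,0,0],0],[[0,0,0],0],[[0,0,0],0]], "claw": 1}}

```text
time: 4.57
position: [0.429, 0.2612, 0.0547]
tcp_rot: [[0.002, 0.225, -0.974], [0.001, -0.974, -0.225], [-1.0, -0.001, -0.002]]
contact_force: [0.2, 0.7, 2.9]
grip_width: 0.0232
```

Request:
{"fn": "drive_tool", "kwargs": {"motion": [[[-0.005,0,0],0],[[-0.015,0,0],0],[[-0.025,0,0],0],[[-0.025,0,0],0],[[-0.025,0,0],0],[[-0.02,0,0],0],[[-0.01,0,0],0],[[0,0,0],0]]}}

```text
time: 5.23
position: [0.4297, 0.2614, 0.1815]
tcp_rot: [[0.004, 0.225, -0.974], [0.002, -0.974, -0.225], [-1.0, -0.001, -0.005]]
contact_force: [-0.0, 0.4, -2.1]
grip_width: 0.0231
```

```bash
python3 - <<'E'
from h import *
o=readout.get_obs();print(o["position"],o["grip_width"],delta([.484,-.1035,.18]))
E
```

```text
[0.42967652 0.26144025 0.18145536] 0.02307935224917098 [0.0008 0.3678 0.0292]
```

Request:
{"fn": "drive_tool", "kwargs": {"motion": [[[0,0.015,0],0],[[0,0.035,0.003],0],[[0,0.04,0.004],0],[[0,0.04,0.004],0],[[0,0.04,0.004],0],[[0,0.04,0.004],0],[[0,0.04,0.004],0],[[0,0.04,0.003],0],[[0,0.04,0.003],0],[[0,0.025,0],0],[[0,0.012,0],0],[[0,0,0],0]]}}

```text
time: 6.23
position: [0.4819, -0.1054, 0.1771]
tcp_rot: [[-0.002, 0.221, -0.975], [0.0, -0.975, -0.221], [-1.0, -0.001, 0.002]]
contact_force: [1.0, 0.2, -1.9]
grip_width: 0.0236
```

Request:
{"fn": "drive_tool", "kwargs": {"motion": [[[0,0,0],0],[[0,0,0],0]]}}

```text
time: 6.4
position: [0.4816, -0.1022, 0.1776]
tcp_rot: [[-0.002, 0.225, -0.974], [0.001, -0.974, -0.225], [-1.0, -0.002, 0.002]]
contact_force: [0.2, -0.6, -1.0]
grip_width: 0.0234
```

```bash
python3 - <<'E'
from h import *
o=readout.get_obs();a,c=grab("wrist");t,ct=grab("top");s,cs=grab("side")
print(o["position"],o["grip_width"],o["contact_force"],delta([.484,-.1035,.18]))
np.save("w2.npy",a);np.save("t2.npy",t);np.save("s2.npy",s)
S=cv2.resize(s[110:250,230:430],(400,280));T=cv2.resize(t[150:290,330:490],(400,350))
im=np.zeros((600,800,3),np.uint8);im[:250,:400]=cv2.resize(a,(400,250));im[:280,400:]=S;im[250:,:400]=T;save("m2.png",im)
E
```

```text
[ 0.48163958 -0.10219202  0.1776287 ] 0.023418294402506902 [ 0.18372194 -0.57012895 -1.01982371] [-0.0016  0.0019 -0.0014]
```

View pics/m2.png

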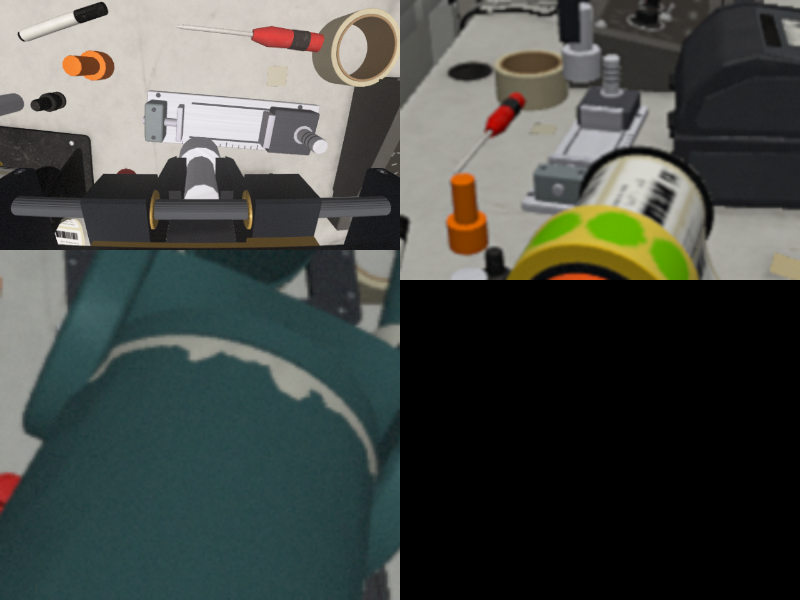

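The wrist picture shows the shaft held upright over the bed, with the caliper's far bed corners near (237,146) and (510,170) and the post top near (512,234). I'll check these against the top-view estimate.

```bash
python3 - <<'E'
from h import *
c=cams.calibration("wrist")
for n,p,u in[("P0",[.5066,-.018,.012],(237,146)),("P1",[.5446,-.2788,.012],(510,170)),("post",[.5004,-.2504,.087],(512,234))]:
    print(n,proj(c,p),u,onz(c,*u,p[2]),p)
a=np.load("w2.npy");save("w2crop.png",cv2.resize(a[130:330,220:540],(800,500),interpolation=cv2.INTER_CUBIC))
E
```

```text
P0 [239.4742491  147.54156053] (237, 146) [ 0.50749515 -0.01552156  0.012     ] [0.5066, -0.018, 0.012]
P1 [514.6993559  171.62423986] (510, 170) [ 0.5449768 -0.2735938  0.012    ] [0.5446, -0.2788, 0.012]
post [513.92289531 236.83599718] (512, 234) [ 0.5022573  -0.24792357  0.087     ] [0.5004, -0.2504, 0.087]
```

View pics/w2crop.png

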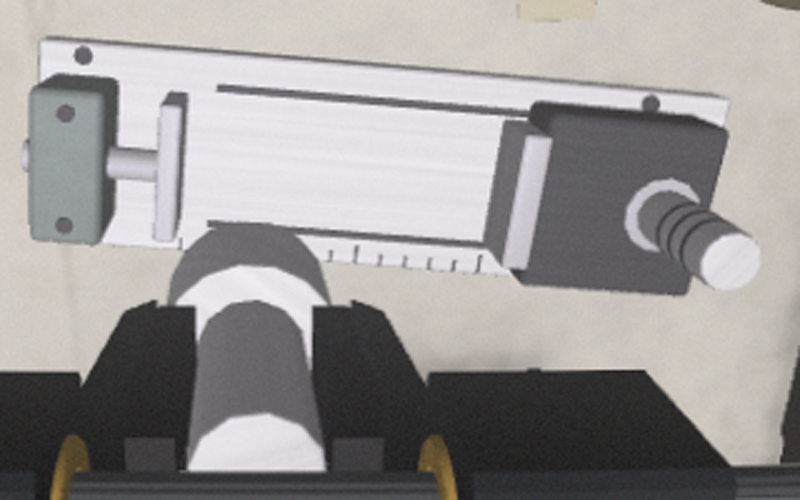

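Request:
{"fn": "drive_tool", "kwargs": {"motion": [[[0.01,0.0015,-0.003],0],[[0.02,0,0],0],[[0.02,0,0],0],[[0.018,0,0],0],[[0.015,0,0],0],[[0.012,0,0],0],[[0.008,0,0],0],[[0.003,0,0],0],[[0,0,0],0],[[0,0,0],0]]}}

```text
time: 7.38
position: [0.4864, -0.1043, 0.0732]
tcp_rot: [[0.001, 0.225, -0.974], [-0.0, -0.974, -0.225], [-1.0, 0.0, -0.001]]
contact_force: [-1.2, 0.7, -1.7]
grip_width: 0.0233
```

```bash
python3 - <<'E'
from h import *
o=readout.get_obs();print(o["position"],o["contact_force"],o["grip_width"],delta([.485,-.103,.0665]))
E
```

```text
[ 0.48635098 -0.10428421  0.07319791] [-1.21713346  0.66804525 -1.65530115] 0.023263441925827858 [ 0.0067 -0.0016  0.001 ]
```

Request:
{"fn": "drive_tool", "kwargs": {"motion": [[[0.0015,0,0],0],[[0.0015,0,0],0],[[0.001,0,0],0],[[0.001,0,0],0],[[0,0,0],0],[[0,0,0],0]]}}

```text
time: 7.88
position: [0.4858, -0.1043, 0.0678]
tcp_rot: [[0.0, 0.225, -0.974], [-0.0, -0.974, -0.225], [-1.0, 0.0, -0.0]]
contact_force: [0.1, 0.2, -0.8]
grip_width: 0.0232
```

Request:
{"fn": "drive_tool", "kwargs": {"motion": [[[0.0007,0,0],0],[[0.0006,0,0],0],[[0,0,0],0],[[0,0,0],0]]}}

```text
time: 8.22
position: [0.486, -0.1043, 0.0667]
tcp_rot: [[0.0, 0.225, -0.974], [-0.0, -0.974, -0.225], [-1.0, 0.0, -0.0]]
contact_force: [-0.3, 0.2, 1.2]
grip_width: 0.0233
```

Request:
{"fn": "drive_tool", "kwargs": {"motion": [[[0.0005,0,0],0],[[0,0,0],0],[[0,0,0],0],[[0,0,0],0]]}}

```text
time: 8.55
position: [0.4862, -0.1042, 0.0666]
tcp_rot: [[0.001, 0.225, -0.974], [0.0, -0.974, -0.225], [-1.0, 0.0, -0.001]]
contact_force: [-1.5, 2.1, 4.5]
grip_width: 0.0232
```

Request:
{"fn": "drive_tool", "kwargs": {"motion": [[[0,0,0],0],[[0,0,0],0],[[0,0,0],0],[[0,0,0],0],[[0,0,0],0]], "claw": 0.1}}

```text
time: 8.97
position: [0.4857, -0.1043, 0.0657]
tcp_rot: [[-0.0, 0.225, -0.974], [0.0, -0.974, -0.225], [-1.0, -0.0, 0.0]]
contact_force: [0.1, 0.3, -0.2]
grip_width: 0.0398
```

Request:
{"fn": "drive_tool", "kwargs": {"motion": [[[-0.005,0,0],0],[[-0.015,0,0],0],[[-0.02,0,0],0],[[-0.025,0,0],0],[[-0.025,0,0],0],[[-0.025,0,0],0],[[-0.015,0,0],0],[[0,0.03,0],0],[[0,0.04,0],0],[[0,0.04,0],0],[[0,0.03,0],0],[[0,0,0],0]]}}

```text
time: 9.97
position: [0.5185, -0.2457, 0.1968]
tcp_rot: [[0.002, 0.222, -0.975], [-0.003, -0.975, -0.222], [-1.0, 0.004, -0.001]]
contact_force: [0.4, 0.6, 0.9]
grip_width: 0.0401
```

Request:
{"fn": "drive_tool", "kwargs": {"motion": [[[0,0,0],0],[[0,0,0],0]]}}

```text
time: 10.13
position: [0.5168, -0.2402, 0.1957]
tcp_rot: [[-0.001, 0.224, -0.975], [0.001, -0.975, -0.224], [-1.0, -0.001, 0.001]]
contact_force: [0.6, -0.5, 0.4]
grip_width: 0.0397
```

```bash
python3 - <<'E'
from h import *
o=readout.get_obs();a,c=grab("wrist")
print(o["time"],o["position"],o["grip_width"])
np.save("w3.npy",a);save("w3.png",a)
print("post",proj(c,[.501,-.2492,.087]),"shaft",proj(c,[.4800,-.1045,.087]))
E
```

```text
10.1333 [ 0.51677177 -0.2401515   0.19565728] 0.03970342641281251
post [328.26656818 230.91278968] shaft [148.74968931 216.78288515]
```

View pics/w3.png

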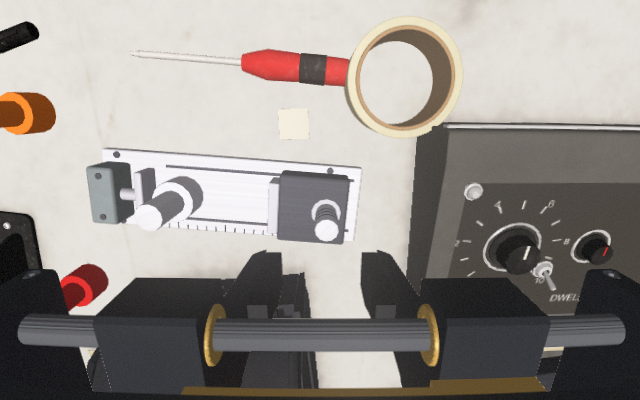

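Shaft stands upright between the jaws: top at (147,217), close to the predicted (149,217). Post top at (326,229). The control unit at the right (x>415) may be close to the gripper body, so I'll check that clearance.

```bash
python3 - <<'E'
from h import *
w=cams.calibration("wrist");c=cams.calibration("top");s=cams.calibration("side")
for z in(0,.05,.08,.1,.12):print(z,"w near corner",onz(w,437,126,z).round(3),"edge",onz(w,415,240,z).round(3),"top",onz(c,506,158,z).round(3),onz(c,510,255,z).round(3))
print("post",onz(w,326,229,.087),"delta",delta([.502,-.2485,.062]))
def tri(c,a,d,b):
    o1,d1=ray(c,*a);o2,d2=ray(d,*b);t=np.linalg.lstsq(np.c_[d1,-d2],o2-o1,rcond=None)[0]
    p,q=o1+t[0]*d1,o2+t[1]*d2;return ((p+q)/2).round(3),np.linalg.norm(p-q).round(3)
print("unit corner w/top",tri(w,(437,126),c,(506,158)),"side",tri(c,(506,158),s,(312,122)))
E
```

```text
0 w near corner [ 0.602 -0.339  0.   ] edge [ 0.479 -0.355  0.   ] top [ 0.629 -0.356  0.   ] [ 0.408 -0.387  0.   ]
0.05 w near corner [ 0.601 -0.321  0.05 ] edge [ 0.496 -0.335  0.05 ] top [ 0.608 -0.337  0.05 ] [ 0.399 -0.366  0.05 ]
0.08 w near corner [ 0.6  -0.31  0.08] edge [ 0.507 -0.323  0.08 ] top [ 0.596 -0.325  0.08 ] [ 0.394 -0.353  0.08 ]
0.1 w near corner [ 0.6   -0.303  0.1  ] edge [ 0.514 -0.315  0.1  ] top [ 0.588 -0.317  0.1  ] [ 0.391 -0.344  0.1  ]
0.12 w near corner [ 0.599 -0.296  0.12 ] edge [ 0.521 -0.307  0.12 ] top [ 0.579 -0.309  0.12 ] [ 0.387 -0.336  0.12 ]
post [ 0.5021866  -0.24654077  0.087     ] delta [0.1337 0.0055 0.0163]
unit corner w/top (array([ 0.6  , -0.321,  0.07 ]), np.float64(0.014)) side (array([ 0.592, -0.319,  0.093]), np.float64(0.003))
```

Request:
{"fn": "drive_tool", "kwargs": {"motion": [[[0,0.0045,0.016],0],[[0.01,0,0],0],[[0.02,0,0],0],[[0.02,0,0],0],[[0.02,0,0],0],[[0.018,0,0],0],[[0.015,0,0],0],[[0.012,0,0],0],[[0.006,0,0],0],[[0,0,0],0],[[0,0,0],0]]}}

```text
time: 11.1
position: [0.5027, -0.2484, 0.075]
tcp_rot: [[-0.0, 0.225, -0.974], [0.0, -0.974, -0.225], [-1.0, -0.0, 0.0]]
contact_force: [0.7, 0.1, 0.6]
grip_width: 0.0397
```

Request:
{"fn": "drive_tool", "kwargs": {"motion": [[[0.004,0,0],0],[[0.003,0,0],0],[[0,0,0],0]]}}

```text
time: 11.35
position: [0.5028, -0.2487, 0.0681]
tcp_rot: [[0.0, 0.225, -0.974], [-0.0, -0.974, -0.225], [-1.0, 0.0, -0.0]]
contact_force: [-0.2, -0.4, 0.5]
grip_width: 0.0395
```

Request:
{"fn": "drive_tool", "kwargs": {"motion": [[[0,0,0],0],[[0,0,0],0],[[0,0,0],0],[[0,0,0],0],[[0,0,0],0],[[0,0,0],0]], "claw": 1}}

```text
time: 11.85
position: [0.5027, -0.2482, 0.0682]
tcp_rot: [[-0.0, 0.225, -0.974], [0.001, -0.974, -0.225], [-1.0, -0.001, -0.0]]
contact_force: [-0.1, 3.2, 3.4]
grip_width: 0.0191
```

```bash
cat >> h.py <<'E'
EY=np.array([-.1475,.9891,0]);EX=np.array([.9891,.1475,0]);C0=np.array([.487,-.1525,0])
def cal(p): d=np.array(p)-C0; return (d@EX).round(4),(d@EY).round(4)
E
python3 - <<'E'
from h import *
o=readout.get_obs();print(o["time"],o["position"],cal(o["position"]),o["contact_force"],o["grip_width"]);R=np.array(o["tcp_rot"]);print("EY in tool",R.T@EY)
E
```

```text
11.85 [ 0.50267522 -0.2481533   0.06816056] (np.float64(0.0014), np.float64(-0.0969)) [-0.10308639  3.22003359  3.40501819] 0.01908871815707508
EY in tool [ 8.60257269e-04 -9.96948182e-01 -7.85407052e-02]
```

Request:
{"fn": "drive_tool", "kwargs": {"motion": [[[0,-0.003,0],0],[[0,-0.006,-0.0005],0],[[0,-0.008,-0.0007],0],[[0,-0.008,-0.0007],0],[[0,-0.008,-0.0007],0],[[0,-0.008,-0.0007],0],[[0,-0.008,-0.0007],0],[[0,-0.006,-0.0005],0],[[0,-0.004,-0.0003],0],[[0,-0.002,-0.0001],0],[[0,0,0],0],[[0,0,0],0]]}}

```text
time: 12.85
position: [0.4942, -0.1896, 0.0682]
tcp_rot: [[0.001, 0.226, -0.974], [-0.003, -0.974, -0.226], [-1.0, 0.003, -0.001]]
contact_force: [-0.5, -6.3, -1.2]
grip_width: 0.0193
```

Request:
{"fn": "drive_tool", "kwargs": {"motion": [[[0,-0.002,-0.0002],0],[[0,-0.002,-0.0002],0],[[0,-0.001,0],0],[[0,-0.001,0],0],[[0,-0.001,0],0],[[0,-0.001,0],0],[[0,-0.001,0],0],[[0,-0.001,0],0]]}}

```text
time: 13.52
position: [0.4928, -0.1802, 0.0682]
tcp_rot: [[0.002, 0.225, -0.974], [-0.004, -0.974, -0.225], [-1.0, 0.004, -0.001]]
contact_force: [1.1, -6.2, -3.2]
grip_width: 0.0195
```

```bash
python3 - <<'E'
from h import *
o=readout.get_obs();print(o["time"],o["position"],cal(o["position"]),o["contact_force"],o["contact_force"]@EY,o["grip_width"])
E
```

```text
13.5167 [ 0.49278111 -0.18023371  0.06820204] (np.float64(0.0016), np.float64(-0.0283)) [ 1.0961111  -6.19906365 -3.2405377 ] -6.293170247390077 0.019511158064759088
```

Request:
{"fn": "drive_tool", "kwargs": {"motion": [[[0,-0.001,0],0],[[0,-0.001,0],0],[[0,-0.001,0],0],[[0,-0.001,0],0],[[0,0,0],0],[[0,0,0],0]]}}

```text
time: 14.02
position: [0.4922, -0.1764, 0.0682]
tcp_rot: [[0.003, 0.226, -0.974], [-0.004, -0.974, -0.226], [-1.0, 0.004, -0.002]]
contact_force: [1.8, -7.2, -3.2]
grip_width: 0.0192
```

Request:
{"fn": "drive_tool", "kwargs": {"motion": [[[0,-0.001,-0.0001],0],[[0,-0.001,-0.0001],0],[[0,0,0],0],[[0,0,0],0]]}}

```text
time: 14.35
position: [0.4919, -0.1744, 0.0682]
tcp_rot: [[0.003, 0.226, -0.974], [-0.004, -0.974, -0.226], [-1.0, 0.004, -0.002]]
contact_force: [1.9, -6.9, -3.3]
grip_width: 0.0193
```

Request:
{"fn": "drive_tool", "kwargs": {"motion": [[[0,-0.001,-0.0001],0],[[0,-0.001,-0.0001],0],[[0,0,0],0],[[0,0,0],0]]}}

```text
time: 14.68
position: [0.4917, -0.1725, 0.0682]
tcp_rot: [[0.003, 0.226, -0.974], [-0.004, -0.974, -0.226], [-1.0, 0.004, -0.002]]
contact_force: [2.0, -7.9, -2.9]
grip_width: 0.0189
```

Request:
{"fn": "drive_tool", "kwargs": {"motion": [[[0,-0.001,-0.0001],0],[[0,-0.001,-0.0001],0],[[0,0,0],0],[[0,0,0],0]]}}

```text
time: 15.02
position: [0.4913, -0.1704, 0.0682]
tcp_rot: [[0.003, 0.226, -0.974], [-0.004, -0.974, -0.226], [-1.0, 0.004, -0.002]]
contact_force: [1.9, -5.8, -2.5]
grip_width: 0.0187
```

```bash
python3 - <<'E'
from h import *
o=readout.get_obs();print(o["time"],o["position"],cal(o["position"]),o["contact_force"]@EY)
s,c=grab("side");w,cw=grab("wrist");np.save("s4.npy",s);np.save("w4.npy",w)
im=np.zeros((600,800,3),np.uint8);im[:350,:500]=cv2.resize(s[120:260,230:430],(500,350),interpolation=cv2.INTER_CUBIC);im[350:,:400]=cv2.resize(w,(400,250));im[350:,400:]=cv2.resize(w[150:275,60:260],(400,250),interpolation=cv2.INTER_CUBIC);save("m4.png",im)
E
```

```text
15.0167 [ 0.49134841 -0.17044252  0.06820465] (np.float64(0.0017), np.float64(-0.0184)) -6.039211226838454
```

View pics/m4.png

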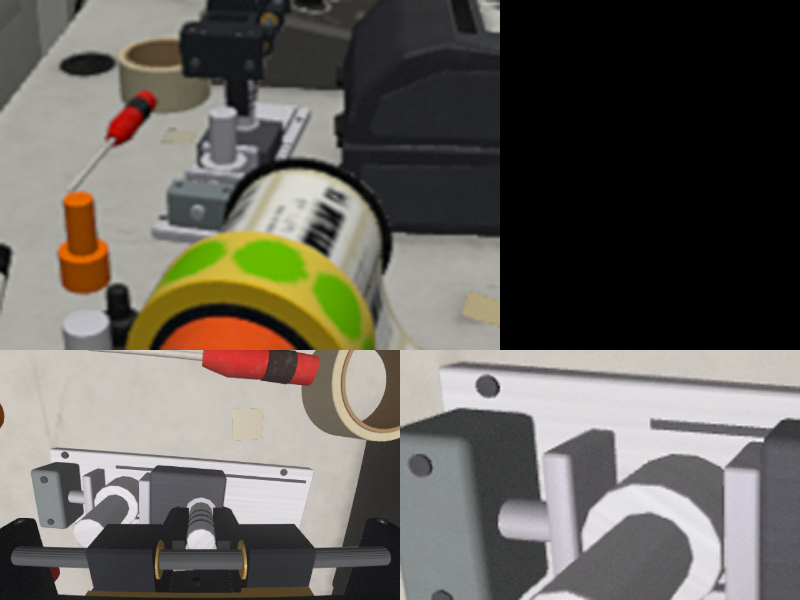

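The composite shows the shaft upright between jaw and anvil, with the anvil still at rest and the force still at friction level only (6–7 N). I'll creep on until the force rises.

Request:
{"fn": "drive_tool", "kwargs": {"motion": [[[0,-0.001,-0.0001],0],[[0,0,0],0],[[0,0,0],0]]}}

```text
time: 15.37
position: [0.4913, -0.1697, 0.0683]
tcp_rot: [[0.003, 0.226, -0.974], [-0.004, -0.974, -0.226], [-1.0, 0.005, -0.002]]
contact_force: [1.8, -8.0, -3.0]
grip_width: 0.0192
```

Request:
{"fn": "drive_tool", "kwargs": {"motion": [[[0,-0.001,-0.0001],0],[[0,0,0],0],[[0,0,0],0]]}}

```text
time: 15.62
position: [0.4912, -0.169, 0.0682]
tcp_rot: [[0.003, 0.226, -0.974], [-0.005, -0.974, -0.226], [-1.0, 0.005, -0.002]]
contact_force: [1.5, -9.7, -4.6]
grip_width: 0.019
```

Request:
{"fn": "drive_tool", "kwargs": {"motion": [[[0,-0.001,-0.0001],0],[[0,0,0],0],[[0,0,0],0]]}}

```text
time: 15.87
position: [0.491, -0.1681, 0.0682]
tcp_rot: [[0.003, 0.226, -0.974], [-0.005, -0.974, -0.226], [-1.0, 0.006, -0.002]]
contact_force: [1.5, -9.0, -3.9]
grip_width: 0.0191
```

Request:
{"fn": "drive_tool", "kwargs": {"motion": [[[0,-0.001,-0.0001],0],[[0,0,0],0],[[0,0,0],0]]}}

```text
time: 16.12
position: [0.4909, -0.1672, 0.0682]
tcp_rot: [[0.003, 0.226, -0.974], [-0.005, -0.974, -0.226], [-1.0, 0.006, -0.002]]
contact_force: [2.5, -10.2, -4.0]
grip_width: 0.0193
```

```bash
python3 - <<'E'
from h import *
o=readout.get_obs();print(o["time"],o["position"],cal(o["position"]),o["contact_force"]@EY)
w,cw=grab("wrist");np.save("w5.npy",w)
save("w5.png",cv2.resize(w[140:300,40:253],(800,600),interpolation=cv2.INTER_CUBIC))
# predicted pixels of faces' top far-x corner for y positions
for y in (.075,.078,.082):print(y,proj(cw,C0+EX*.025+EY*y+[0,0,.042]),proj(cw,C0+EX*.0+EY*y+[0,0,.042]))
print("housing edge",[proj(cw,C0+EX*.03+EY*y+[0,0,.045]).round(1) for y in(.1,.105,.11)])
E
```

```text
16.1167 [ 0.49091615 -0.1671949   0.06824884] (np.float64(0.0017), np.float64(-0.0151)) -10.437920487080307
0.075 [155.17890131 203.91259725] [158.61933667 247.20680646]
0.078 [149.60940866 203.494695  ] [153.27784567 246.78657041]
0.082 [142.20303862 202.93849236] [146.17294764 246.22480897]
housing edge [array([104.6, 192.8]), array([ 95.4, 192.1]), array([ 86.1, 191.4])]
```

View pics/w5.png

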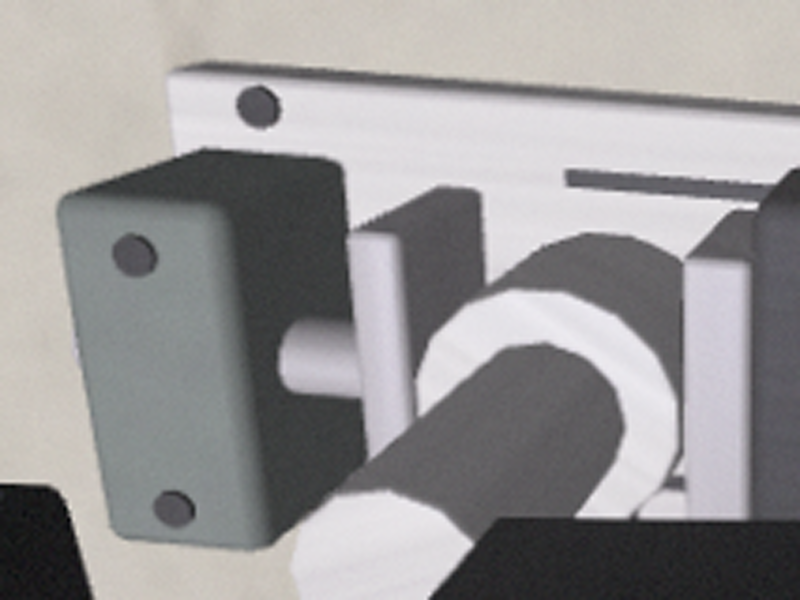

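The force rose from about 7 to 10 N, so contact came at TCP y ≈ −0.170. In the crop the wide step touches both faces and the anvil is slightly pressed, by about 2.5 mm. I'll go on about 4.5 mm.

Request:
{"fn": "drive_tool", "kwargs": {"motion": [[[0,-0.001,-0.0001],0],[[0,-0.001,-0.0001],0],[[0,-0.001,-0.0001],0],[[0,-0.001,-0.0001],0],[[0,-0.0005,0],0],[[0,0,0],0],[[0,0,0],0]]}}

```text
time: 16.75
position: [0.4903, -0.1629, 0.0682]
tcp_rot: [[0.003, 0.226, -0.974], [-0.005, -0.974, -0.226], [-1.0, 0.006, -0.002]]
contact_force: [2.1, -10.6, -4.9]
grip_width: 0.0191
```

```bash
python3 - <<'E'
from h import *
o=readout.get_obs();print(o["time"],o["position"],cal(o["position"]),o["contact_force"]@EY)
w,cw=grab("wrist");np.save("w6.npy",w)
A=cv2.resize(w[150:250,70:170],(400,400),interpolation=cv2.INTER_CUBIC)
w3=np.load("w3.npy");B=cv2.resize(w3[140:240,70:170],(400,400),interpolation=cv2.INTER_CUBIC)
save("m6.png",np.hstack([A,B]))
E
```

```text
16.75 [ 0.49025372 -0.16286748  0.06820681] (np.float64(0.0017), np.float64(-0.0107)) -10.818677554508156
```

View pics/m6.png

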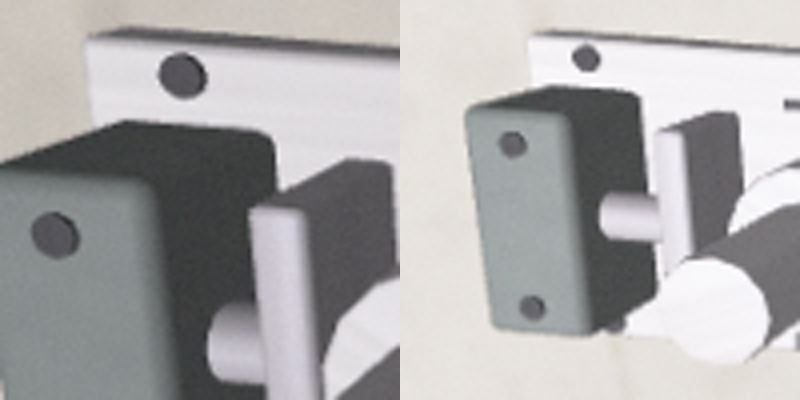

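```bash
python3 - <<'E'
from h import *
c=cams.calibration("wrist");o=readout.get_obs()
def H(R,p):M=np.eye(4);M[:3,:3]=R;M[:3,3]=p;return M
X=np.array(c["camera_from_world"])@H(o["tcp_rot"],o["position"])
R3=np.array([[-.001,.224,-.975],[.001,-.975,-.224],[-1,-.001,.001]]);U,_,V=np.linalg.svd(R3)
c3=dict(c);c3["camera_from_world"]=X@np.linalg.inv(H(U@V,[.51677,-.24015,.19566]))
for n,k,pl,pr,sb,sh in[("rest",c3,(133.75,173),(141.25,173.75),(116.5,154.5),(98,176)),("now",c,(133,201.75),(145.75,203),(115.75,168.75),(84,208.75))]:
    y=lambda u,z:cal(onz(k,*u,z))[1]
    print(n,"back",y(pl,.042),"face",y(pr,.042),"bedscrew",y(sb,.012),"housescrew",y(sh,.045))
E
```

```text
rest back 0.0838 face 0.0767 bedscrew 0.1176 housescrew 0.1167
now back 0.0913 face 0.0844 bedscrew 0.1178 housescrew 0.1169
```

By the pictures, the anvil has gone in 7.5–7.7 mm compared with rest. By TCP travel since contact it is about 7 mm. That is on target, so I'll release and retreat.

Request:
{"fn": "drive_tool", "kwargs": {"motion": [[[0,0,0],0],[[0,0,0],0],[[0,0,0],0],[[0,0,0],0],[[0,0,0],0]], "claw": 0.1}}

```text
time: 17.22
position: [0.489, -0.1596, 0.0679]
tcp_rot: [[-0.0, 0.225, -0.974], [0.0, -0.974, -0.225], [-1.0, -0.0, 0.0]]
contact_force: [-0.7, -0.1, -0.2]
grip_width: 0.0398
```

Request:
{"fn": "drive_tool", "kwargs": {"motion": [[[-0.005,0,0],0],[[-0.015,0,0],0],[[-0.02,0,0],0],[[-0.025,0,0],0],[[-0.025,0,0],0],[[-0.025,0,0],0],[[-0.015,0,0],0],[[0,0.02,0],0],[[0,0.03,0],0],[[0,0.02,0],0],[[0,0,0],0],[[0,0,0],0]]}}

```text
time: 18.22
position: [0.5048, -0.2286, 0.1982]
tcp_rot: [[-0.0, 0.223, -0.975], [0.0, -0.975, -0.223], [-1.0, -0.0, -0.0]]
contact_force: [-0.4, 0.1, 1.1]
grip_width: 0.0392
```

Request:
{"fn": "drive_tool", "kwargs": {"motion": [[[0,0,0],0],[[0,0,0],0],[[0,0,0],0],[[0,0,0],0]]}}

```text
time: 18.55
position: [0.5047, -0.2273, 0.1979]
tcp_rot: [[-0.0, 0.226, -0.974], [0.0, -0.974, -0.226], [-1.0, -0.0, 0.0]]
contact_force: [-0.1, -0.6, -0.1]
grip_width: 0.0395
```

```bash
python3 - <<'E'
from h import *
w,c=grab("wrist");o=readout.get_obs();print(o["time"],o["position"],o["contact_force"],o["grip_width"])
import pickle;pickle.dump(c,open("c7.pkl","wb"))
save("w7.png",cv2.resize(w[130:280,70:390],(800,375),interpolation=cv2.INTER_CUBIC))
E
```

```text
18.6 [ 0.50471273 -0.22742604  0.19789154] [ 0.18662239 -0.61044733 -0.14430599] 0.03988975293494336
```

View pics/w7.png

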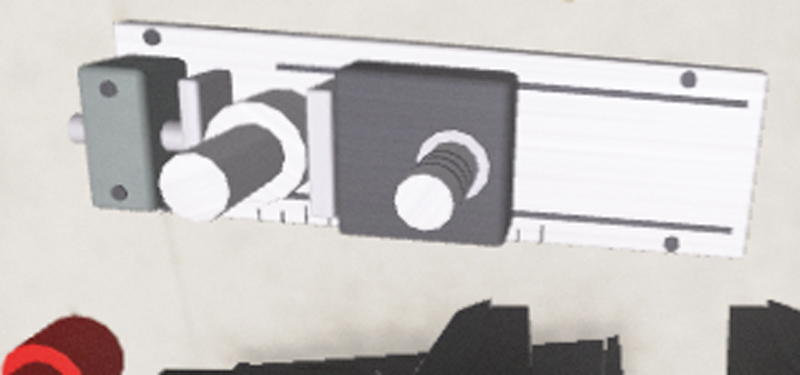

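The shaft is standing clamped. The anvil plate corners are at about (142,162) and (150,162.8), the bed screw at (130.4,144.8), the post top at (239.2,211.2) and the jaw face edge at (193.2,166). The arm moved forward 3 mm on release, so I'll re-measure the press depth.

```bash
python3 - <<'E'
from h import *
import pickle;c=pickle.load(open("c7.pkl","rb"))
y=lambda u,z:cal(onz(c,*u,z))[1]
print("back",y((142,162),.042),"face",y((150,162.8),.042),"bedscrew",y((130.4,144.8),.012),"house",y((113.2,165.2),.045),"post",cal(onz(c,239.2,211.2,.087)),"jawface",y((193.2,166),.042))
print("shaft top",cal(onz(c,70+195/2.5,130+187/2.5,.087)))
E
```

```text
back 0.0907 face 0.0831 bedscrew 0.1178 house 0.1166 post (np.float64(-0.0001), np.float64(-0.0106)) jawface 0.0428
shaft top (np.float64(-0.0006), np.float64(0.0638))
```

```bash
python3 -c "
from plant import order
print(order.finish_job())"
```

```text
the job is handed in; nothing more can be done
None
```

I stood the grey stepped shaft upright on the caliper bed, wide end down. I then gripped the jaw post, slid the jaw along until it closed on the wide step, let go and backed away. The job was handed in at about 19 s of the 58 s allowed.

- **Contact:** the push force rose from about 7 N to 10 N when the shaft reached the anvil.
- **Press depth:** pictures after release put the anvil about 6.5–7 mm in from rest, well short of its 16 mm stop.
- **Clamping:** the jaw and anvil faces measured 40.3 mm apart, which matches the 40 mm wide step. The shaft's top is within 1 mm of the bed's centre line, so it is upright, and the gripper is clear of everything.

**Disagreements between checks:**
- **Camera offset:** the top and wrist cameras differed by about 3 mm, so I used their average.
- **Depth before release:** the pictures gave 7.5–7.7 mm and the arm's travel gave about 7 mm.
- **Release:** the arm sprang forward about 3 mm when the fingers opened. The pictures after release showed no extra press on the anvil.
- **First move:** I sent the arm in a poorly chosen direction, inside its stated reach, and then corrected it. The force readings after that move showed no contact.

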